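# Cull the empty gas cartridge from the sliding-cover case

## Robot

A 6-joint arm with a two-finger parallel gripper is mounted at the origin on a cart in front of the work surface, level with it; the furniture and walls round the work are solid. World frame = base frame: x ahead of the robot, y to its left, z up, the work surface at z = 0. Lengths are in m, angles in rad, forces in N, time in s.
With the tool pointing down it reaches from about 0.225 to 0.875 m from the base axis. Payload 3.4 kg.
Tool frame: the origin (TCP) lies between the finger pads; the fingertips stand 8 mm ahead of it and the grasp point (between the pads) lies 11 mm behind it; z points along the fingers, y is the line along which they close (so a half turn about z gives the same grasp; the last joint's range is limited). The gripper opens to 85 mm and grips with 20 to 120 N. Pads are 22 mm wide; open, the fingers measure 114 mm over their backs; the gripper's body (76 mm by 85 mm) begins 54 mm behind the grasp point. The pads swing forward as they close: fully open they stand 13 mm farther back than shut.
Start: joints at [-1.445, 0.276, 1.505, -0, 1.361, -0.121], TCP at [0.14, -0.558, 0.209] pointing down, gripper open.
Joint ranges: [-2.89, 2.89], [-0.75, 2.08], [0.22, 2.7], [-1.18, 4.32], [0.11, 2.71], [-2.7, 2.7]. Speed limits (rad/s): [2.57, 2.57, 3.14, 3.14, 3.14, 3.14].

## Interface

Orientations are given as a unit quaternion [w, x, y, z].
In Python, from rig import manip gives the robot as it stands.
- The arm moves only by the tool move_arm, never from a script. Its argument "deltas" is a list that holds one entry, the list of rows, each a list of 5 numbers: the shift along the tool's x, y, z normalised to -1 to 1, where 1 is 80 cm, then the turn about the tool's z normalised to -1 to 1, where 1 is 120 degrees, then the closure, from -1 (fully open) to 1 (shut). In form: [[[tx, ty, tz, twist, grip], ...]]. A call has 1 to 12 rows; each row is the pose to reach, as a shift and turn from the pose commanded when the call began, along the tool's axes at that moment; what a row does not reach only later rows make up. A row lasts 1/10 s, in which the tool goes at most 50 mm and 8.59 degrees, less where a joint would pass 70% of its speed; a pose out of reach is approached as far as the arm can. A call with a number of a shift or a turn outside -1 to 1 is refused whole. A call with a gripper value outside its range is refused whole. The fingers move at their own pace and stop on an object; "squeeze" is the grip in N (left out, the last holds). Time passes only in rows, so rows that repeat a pose let the fingers close. It gives the time, the measured TCP pose, the force, the opening and the grip force at its end, in the units of the state.
- manip.get_state(): the state, without advancing time (a new reading comes with each control period).
- manip.get_image(name): name is "scene" or "top" or "wrist"; returns the picture (400x640x3 uint8, red, green, blue); there is no depth.
- manip.camera_params(name): a dict with "fx", "fy", "cx", "cy" (pixels), "R" (3x3) and "t" (3): a world point X has camera coordinates R X + t; the wrist camera has in their place "tool_from_camera" (4x4, takes a point from camera to tool coordinates, whose origin is the TCP and whose axes are the flange's). Camera axes: x right, y down, z forward; pixel columns grow to the right and rows downward; lengths in m; the calibration is good to about 2 mm. A picture is of the moment at which its call begins: read the wrist's pose just before it. camera_params takes no time and is no camera call.
- manip.sign_off(): hands the job in; it is judged then, once.
The state is a dict: "clock": time; "qpos": joint angles; "qd": joint speeds; "effort": joint torques, N m; "position": TCP position; "ee_rot": TCP orientation; "contact_force": force on the tool from outside, world axes, zero at the start; "moment": the same for the moment, N m; "width": finger opening in m; "gripper_force": force on a finger pad.
Only numpy, scipy, OpenCV 4.12 (cv2) and the standard library are available. Lean on these libraries where they do the work, as an engineer would, in place of code of your own. Each camera call takes 0.05 s, during which the arm holds its last target. There are 200 camera calls.

## Task

One of the two look-alike gas cartridges under the lower sliding cover of the case is used up. Slide that cover all the way under its neighbour, find the empty cartridge by lifting and feeling the weight, and lay it flat in the middle of the open wooden tray. Then slide the cover fully shut again, with the full cartridge lying in its bay as before, the other cover shut and the things round about left alone.

Things in the scene. Friction and masses are not known exactly. Their poses are not given: they have to be found in the camera images.
- case: fixed plywood case, 208 (x) x 342 (y) mm, origin: centre of its underside, on the table. Two clear covers slide along its y in double tracks on the long walls (tops 72 mm up, 186 mm clear between). Left bay (+y, two cartridges) under the lower cover, right bay (-y, glass offcuts) under the upper; each 159 (y) x 196 (x) mm inside, floor 6 mm up. End walls 53 mm (left), 61 mm (right) high
- lower_cover (a joint): slide (m) of the lower cover, 190 x 170 x 5 mm, top face 59 mm above the table: 0 = fully shut over the left bay, 0.137 = fully open, slid along the case's -y under the upper cover until its pull is about 5 mm short of the upper cover's edge. May start a little ajar. Drags with about 4 N, stays where left, rigid stops at both ends
- lower_cover_pull (a point): middle of the top of the lower cover's pull: upright rib 12 mm thick (case's y), 70 mm long (x), standing 28 mm above the cover, top 87 mm above the table, 10 mm in from the cover's outer edge. The upper cover's top face is 67 mm up: fingers that hold the rib with their tips above 69 mm pass over it
- upper_cover (a joint): slide of the upper cover, same make, in m: 0 = shut over the right bay (as it starts), grows as it slides along the case's +y over the lower cover
- upper_cover_pull (a point): middle of the top of the upper cover's pull, the same rib, at the right end of the case, top 95 mm above the table. Beware: a fixed desk lamp's head hangs some 0.45 m above the table, beyond and to the right of this end
- cartridge_a: sealed gas cartridge: aluminium cylinder 38 mm across, square grey end caps 42 x 42 mm, 100 mm long along its y, 4 mm brass stub on the +y end; origin mid-axis, 27 mm above the table in the bay. Two identical ones lie side by side along the case's y, axes about 82 mm apart. One (either) is full, 0.5 to 0.6 kg; the other is empty, 0.16 to 0.21 kg
- cartridge_b: the other cartridge, as cartridge_a; whether it is the full or the empty one is found only by lifting
- tray: open wooden tray for spent cartridges fixed to the table, 190 mm (x) by 120 mm (y) by 22 mm high, walls and floor 5 mm, origin at the centre of its underside

How it is judged:
By the outcome, as a careful person would: the job done as asked, in the order asked, and still so for the second after the job is handed in, with the robot touching nothing.
It also fails if it takes over 72 s, if anything falls off the work surface, if the arm or the gripper's body presses on something with over 40 N, if the wrist force passes 120 N, or if a joint passes its speed limit or range.

## Working session

There is one attempt and no reset: what is moved stays moved. The work goes in short steps, Python scripts to look and compute and a tool call to move; the robot and the scene stay as the last step left them, time stands still between calls to the robot, and variables do not carry over. Pictures are saved under pics/ and viewed, at most 10 in all, crops included, and the job is handed in when it is done.

Besides the shell and the picture viewer there is one more tool, called after "Request:" in YAML: its name, and indented under it one key for each argument. move_arm: Moves the arm, as the interface text tells. Scaled input: -1 to 1 covers 80 cm each way for a shift and 120 degrees each way for a turn. Its arguments: {"type":"object","properties":{"deltas":{"type":"array","items":{"type":"array","items":{"type":"array","items":{"type":"number","minimum":-1,"maximum":1}}}},"squeeze":{"type":"number"}},"required":["deltas"]}

```bash
mkdir -p pics; ls
python3 - <<'E'
from rig import manip
import cv2,numpy as np
np.set_printoptions(precision=4,suppress=True)
s=manip.get_state();print({k:np.round(v,3).tolist() for k,v in s.items()})
for n in ["top","scene"]:
    im=manip.get_image(n);cv2.imwrite(f"pics/{n}0.png",im[...,::-1])
    print(n,manip.camera_params(n))
print(manip.camera_params("wrist"))
E
```

```text
pics
{'clock': 0.0, 'qpos': [-1.445, 0.277, 1.506, 0.0, 1.361, -0.121], 'qd': [-0.001, -0.001, 0.001, 0.0, 0.0, -0.002], 'effort': [0.001, -41.677, -24.581, -0.0, 0.011, -0.0], 'position': [0.14, -0.557, 0.208], 'ee_rot': [-0.001, 0.992, 0.123, -0.0], 'contact_force': [0.56, 0.102, 0.272], 'moment': [-0.027, 0.011, -0.003], 'gripper_force': 0.0, 'width': 0.085}
top {'fx': 422.9719633250298, 'fy': 422.9719633250298, 'cx': 322.47078419292455, 'cy': 204.00688638275838, 'R': array([[ 0.0168, -0.9998, -0.0065],
       [-0.9865, -0.0155, -0.1632],
       [ 0.1631,  0.0092, -0.9866]]), 't': array([0.0939, 0.5738, 0.8476])}
scene {'fx': 369.7811461763442, 'fy': 369.7811461763442, 'cx': 311.50347301591006, 'cy': 196.46915555767356, 'R': array([[-0.4811, -0.8766,  0.0128],
       [-0.447 ,  0.2327, -0.8637],
       [ 0.7541, -0.4213, -0.5038]]), 't': array([0.356 , 0.2873, 0.5579])}
{'fx': 291.51745038276135, 'fy': 291.51745038276135, 'cx': 323.228694639535, 'cy': 197.82040595827283, 'tool_from_camera': array([[ 0.    , -0.9559, -0.2936,  0.0746],
       [ 1.    ,  0.0003, -0.0008, -0.0015],
       [ 0.0009, -0.2936,  0.9559, -0.1657],
       [ 0.    ,  0.    ,  0.    ,  1.    ]])}
```

View pics/top0.png

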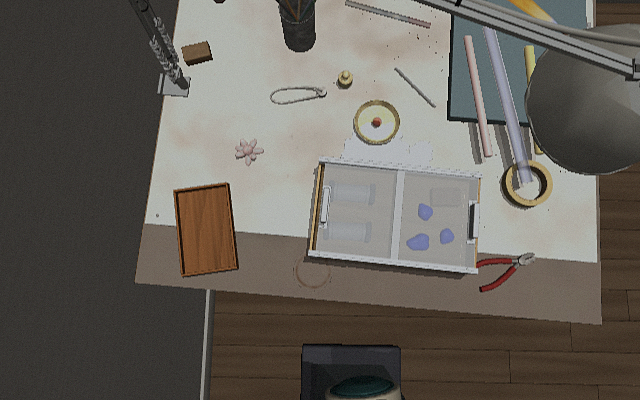

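View pics/scene0.png

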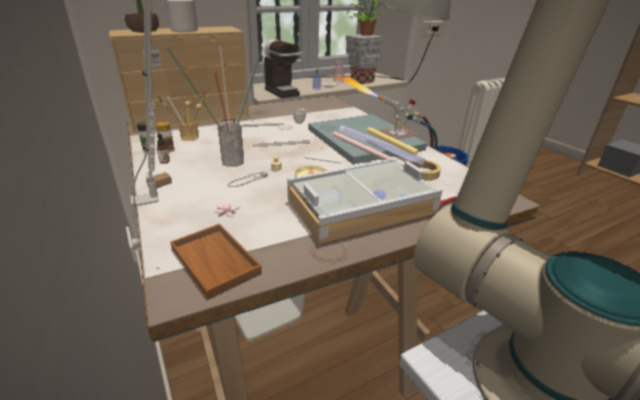

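The top view shows the case with corners near (319,158), (481,175), (473,272) and (308,254). The lower cover's white pull is near (326,204), the upper cover's pull near (473,222), the tray at (206,230), and the lamp head at upper right. The scene view agrees. I'll zoom in for accurate pixels.

```bash
cat > h.py <<'E'
import numpy as np,cv2
from rig import manip
np.set_printoptions(precision=4,suppress=True)
def ray(name,px,z):
    c=manip.camera_params(name);R=c["R"];t=c["t"]
    d=R.T@np.array([(px[0]-c["cx"])/c["fx"],(px[1]-c["cy"])/c["fy"],1]);o=-R.T@t
    return o+d*(z-o[2])/d[2]
def proj(name,X):
    c=manip.camera_params(name);p=c["R"]@np.array(X)+c["t"]
    return np.array([c["fx"]*p[0]/p[2]+c["cx"],c["fy"]*p[1]/p[2]+c["cy"]])
E
python3 - <<'E'
from h import *
im=cv2.imread("pics/top0.png")
cv2.imwrite("pics/crop0.png",cv2.resize(im[150:280,300:490],None,fx=4,fy=4,interpolation=cv2.INTER_CUBIC))
hsv=cv2.cvtColor(im,cv2.COLOR_BGR2HSV)
m=((hsv[...,0]<14)&(hsv[...,1]>120)&(hsv[...,2]>60)).astype(np.uint8);m[:, :165]=0;m[:,250:]=0;m[:170]=0
m=cv2.morphologyEx(m,cv2.MORPH_CLOSE,np.ones((7,7)))
c=max(cv2.findContours(m,0,2)[0],key=cv2.contourArea);r=cv2.minAreaRect(c);print("tray",r)
b=np.array([ray("top",p,.022) for p in cv2.boxPoints(r)]);print(b,b.mean(0),[np.linalg.norm(b[i]-b[i-1]) for i in range(4)])
E
```

```text
tray ((204.26075744628906, 229.3296356201172), (86.53775787353516, 58.33464050292969), 82.303955078125)
[[0.6015 0.4394 0.022 ]
 [0.6209 0.3133 0.022 ]
 [0.435  0.2787 0.022 ]
 [0.4166 0.4007 0.022 ]] [0.5185 0.358  0.022 ] [np.float64(0.18886560490867185), np.float64(0.12756463242726906), np.float64(0.18908504052579667), np.float64(0.12338396740024213)]
```

View pics/crop0.png

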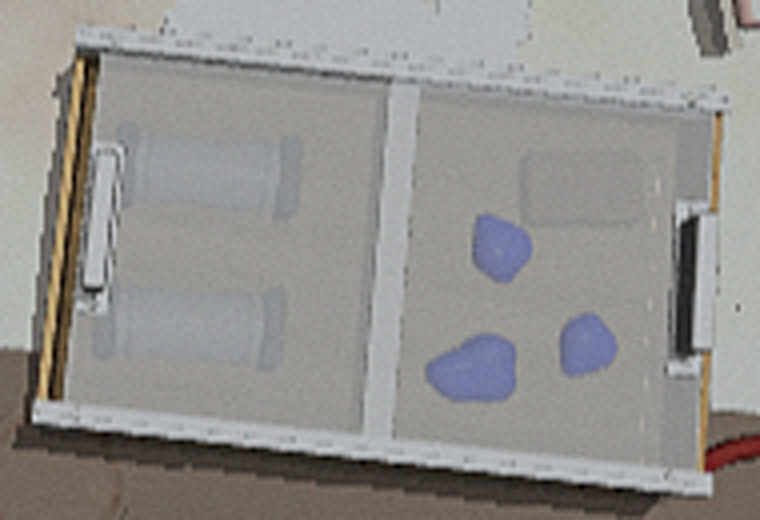

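The zoomed crop shows the lower pull's top at about (99,221), the upper pull's top at about (704,285), the cartridges centred near (210,170) and (190,328), and the rail corners.

Run:
```python
from h import *
f=lambda u,v,z: ray("top",(300+(u+.5)/4-.5,150+(v+.5)/4-.5),z)
C=np.array([f(78,27,.072),f(729,95,.072),f(713,495,.072),f(32,412,.072)])
print(C,[np.linalg.norm(C[i]-C[i-1]) for i in range(4)])
c=C.mean(0);yd=(C[0]-C[1]+C[3]-C[2])[:2];th=np.arctan2(-yd[0],yd[1]);print("case",c,"yaw",np.degrees(th))
R=np.array([[np.cos(th),np.sin(th)],[-np.sin(th),np.cos(th)]])
for n,p in dict(lp=(99.5,221,.087),lpa=(106,152,.087),lpb=(93,290,.087),up=(704,285,.095),ca=(209,170,.048),cb=(189,328,.048)).items():
    w=f(*p);print(n,w,"case frame",R@(w-c)[:2])
```

```text
[[ 0.6692  0.1117  0.072 ]
 [ 0.6378 -0.227   0.072 ]
 [ 0.4325 -0.2099  0.072 ]
 [ 0.4682  0.1313  0.072 ]] [np.float64(0.20200365651976918), np.float64(0.3401178598014539), np.float64(0.20598088813416554), np.float64(0.3430025335329452)]
case [ 0.5519 -0.0485  0.072 ] yaw -5.633306405262094
lp [0.5639 0.0987 0.087 ] case frame [-0.0025  0.1476]
lpa [0.5995 0.096  0.087 ] case frame [0.0332 0.1484]
lpb [0.5288 0.1014 0.087 ] case frame [-0.0377  0.1469]
up [ 0.5352 -0.2017  0.095 ] case frame [-0.0016 -0.1541]
ca [0.5986 0.0412 0.048 ] case frame [0.0377 0.0938]
cb [0.5144 0.0512 0.048 ] case frame [-0.0472  0.0955]
```

```bash
cat >> h.py <<'E'
from scipy.spatial.transform import Rotation as Ro
def rot(s):
    w,x,y,z=s["ee_rot"];return Ro.from_quat([x,y,z,w]).as_matrix()
def go(xyz,ang):
    "normalised shift and twist from the present pose to xyz with tool x at ang degrees"
    s=manip.get_state();M=rot(s);d=M.T@(np.array(xyz)-s["position"])
    a=np.degrees(np.arctan2(M[1,0],M[0,0]));tw=-((ang-a+180)%360-180)
    print("t",round(s["clock"],2),"pos",s["position"],"ang",round(a,2),"F",s["contact_force"],"w",round(s["width"],4))
    print(" shift",np.round(d/.8,4),"twist",round(tw/120,4))
E
python3 -c "
from h import *
go([.564,.099,.18],-5.6)"
```

```text
t 0.1 pos [ 0.1404 -0.5571  0.2084] ang 14.14 F [ 0.2167  0.6375 -0.5561] w 0.0853
 shift [ 0.7138 -0.6659  0.0366] twist 0.1645
```

Request:
move_arm:
  deltas:
    - [[0.714,-0.666,0.01,0.1645,-1],[0.714,-0.666,0.01,0.1645,-1],[0.714,-0.666,0.01,0.1645,-1],[0.714,-0.666,0.01,0.1645,-1],[0.714,-0.666,0.01,0.1645,-1],[0.714,-0.666,0.01,0.1645,-1],[0.714,-0.666,0.01,0.1645,-1],[0.714,-0.666,0.01,0.1645,-1],[0.714,-0.666,0.01,0.1645,-1],[0.714,-0.666,0.01,0.1645,-1],[0.714,-0.666,0.01,0.1645,-1],[0.714,-0.666,0.01,0.1645,-1]]

```text
clock: 1.3
position: [0.4664, -0.0516, 0.2028]
ee_rot: [0.0, 0.999, -0.049, -0.0]
contact_force: [-0.4, -0.7, -0.0]
width: 0.0856
gripper_force: 0.0
```

```bash
python3 -c "
from h import *
go([.564,.099,.18],-5.6)"
```

```text
t 1.3 pos [ 0.4664 -0.0516  0.2028] ang -5.58 F [-0.4302 -0.7268 -0.0497] w 0.0856
 shift [ 0.1031 -0.1992  0.0284] twist 0.0002
```

Request:
move_arm:
  deltas:
    - [[0.103,-0.199,0.028,0,-1],[0.103,-0.199,0.028,0,-1],[0.103,-0.199,0.028,0,-1],[0.103,-0.199,0.028,0,-1],[0.103,-0.199,0.028,0,-1],[0.103,-0.199,0.028,0,-1],[0.103,-0.199,0.028,0,-1]]

```text
clock: 2.0
position: [0.5627, 0.0959, 0.1804]
ee_rot: [0.0, 0.999, -0.049, -0.001]
contact_force: [0.0, -0.7, 0.1]
width: 0.0857
gripper_force: 0.0
```

```bash
python3 -c "
from h import *
go([.5645,.099,.08],-5.6)
im=manip.get_image('wrist');cv2.imwrite('pics/w1.png',im[...,::-1])"
```

```text
t 2.0 pos [0.5627 0.0959 0.1804] ang -5.63 F [ 0.0089 -0.7368  0.1341] w 0.0857
 shift [ 0.002  -0.0042  0.1255] twist -0.0003
```

View pics/w1.png

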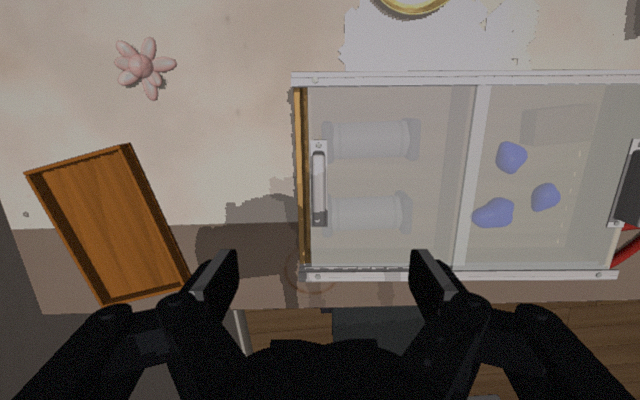

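The wrist view shows the pull's top at about (319,182), upright in the picture. The tray corners are at (27,173), (129,144), (190,288) and (104,307), and the rails are parallel to the image rows.

```bash
cat >> h.py <<'E'
def wray(s,px,z):
    c=manip.camera_params("wrist");T=c["tool_from_camera"];M=rot(s)
    d=M@T[:3,:3]@np.array([(px[0]-c["cx"])/c["fx"],(px[1]-c["cy"])/c["fy"],1]);o=M@T[:3,3]+s["position"]
    return o+d*(z-o[2])/d[2]
E
python3 - <<'E'
from h import *
s=manip.get_state()
print("pull",wray(s,(319,182),.087), wray(s,(319,152),.087),wray(s,(319.5,213),.087))
b=np.array([wray(s,p,.022) for p in [(27,173),(129,144),(190,288),(104,307)]]);print(b,b.mean(0),[np.linalg.norm(b[i]-b[i-1]) for i in range(4)])
C=np.array([wray(s,p,.072) for p in [(292,73),(306,278),(617,276)]]);print(C)
print("carts",wray(s,(371,136),.048),wray(s,(366,213),.048))
E
```

```text
pull [0.5728 0.1001 0.087 ] [0.6    0.0973 0.087 ] [0.5427 0.1027 0.087 ]
[[0.5999 0.4312 0.022 ]
 [0.6202 0.3065 0.022 ]
 [0.4335 0.2823 0.022 ]
 [0.4163 0.4016 0.022 ]] [0.5175 0.3554 0.022 ] [np.float64(0.18597366132832063), np.float64(0.12636790873363635), np.float64(0.1883098660304542), np.float64(0.12057386639862092)]
[[ 0.6685  0.114   0.072 ]
 [ 0.4647  0.1255  0.072 ]
 [ 0.4342 -0.2069  0.072 ]]
carts [0.6053 0.0447 0.048 ] [0.5235 0.0543 0.048 ]
```

Request:
move_arm:
  deltas:
    - [[0.004,-0.003,0.04,0,-1],[0.004,-0.003,0.08,0,-1],[0.004,-0.003,0.115,0,-1],[0.004,-0.003,0.125,0,-1],[0.004,-0.003,0.125,0,-1],[0.004,-0.003,0.125,0,-1]]

```text
clock: 2.65
position: [0.5679, 0.0984, 0.082]
ee_rot: [-0.0, 0.999, -0.049, 0.001]
contact_force: [-0.5, 0.3, 0.1]
width: 0.0852
gripper_force: 0.0
```

```bash
python3 -c "
from h import *
go([.566,.0995,.08],-5.6)"
```

```text
t 2.65 pos [0.5679 0.0984 0.082 ] ang -5.65 F [-0.5477  0.3227  0.0995] w 0.0852
 shift [-0.0025 -0.0012  0.0025] twist -0.0004
```

Request:
move_arm:
  deltas:
    - [[-0.001,-0.001,0.002,0,1],[-0.001,-0.001,0.002,0,1],[-0.001,-0.001,0.002,0,1],[-0.001,-0.001,0.002,0,1],[-0.001,-0.001,0.002,0,1],[-0.001,-0.001,0.002,0,1],[-0.001,-0.001,0.002,0,1],[-0.001,-0.001,0.002,0,1],[-0.001,-0.001,0.002,0,1],[-0.001,-0.001,0.002,0,1]]
  squeeze: 40

```text
clock: 3.65
position: [0.5662, 0.0997, 0.0789]
ee_rot: [0.0, 0.999, -0.049, -0.0]
contact_force: [-0.7, 0.4, 1.1]
width: -0.0004
gripper_force: 0.0
```

```bash
python3 -c "
from h import *
go([.566,.0995,.08],-5.6)"
```

```text
t 3.65 pos [0.5662 0.0997 0.0789] ang -5.6 F [-0.6713  0.4392  1.0598] w -0.0004
 shift [-0.0002  0.0003 -0.0014] twist 0.0
```

The fingers closed to zero width, so there is no rib between them. I'll look.

```bash
python3 -c "
from h import *
im=manip.get_image('wrist');cv2.imwrite('pics/w2.png',im[...,::-1])
t=manip.get_image('top');cv2.imwrite('pics/t2.png',t[...,::-1])"
```

```text
(no output)
```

View pics/w2.png

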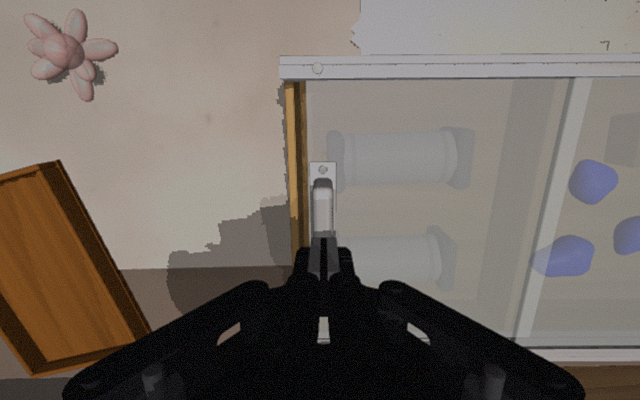

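Run:
```python
from h import *
c=manip.camera_params("wrist");T=np.linalg.inv(c["tool_from_camera"])
for p in [(0,0,.008),(.011,0,.008),(0,0,0),(.011,0,-.01),(0,0,-.011),(.011,0,-.03)]:
    q=T@np.array([*p,1]);print(p,c["fx"]*q[0]/q[2]+c["cx"],c["fy"]*q[1]/q[2]+c["cy"])
# rib ends if top at .087
s=manip.get_state();M=rot(s)
for z in (.087,.06):
  for p in [(.6,.097),(.532,.102)]:
    q=T@np.r_[M.T@(np.array([*p,z])-s["position"]),1];print(z,p,c["fx"]*q[0]/q[2]+c["cx"],c["fy"]*q[1]/q[2]+c["cy"])
im=cv2.imread("pics/w2.png");a=im[150:350,240:400]
a=cv2.resize(np.clip(a.astype(float)*1.8,0,255).astype(np.uint8),None,fx=3,fy=3,interpolation=cv2.INTER_CUBIC);
cv2.imwrite("pics/w2c.png",a)
```

```text
(0, 0, 0.008) 325.56264795358203 228.54758577045249
(0.011, 0, 0.008) 325.6040415049896 212.48329265294402
(0, 0, 0) 325.65324040518453 233.65450059715698
(0.011, 0, -0.01) 325.827702019825 223.2008295632781
(0, 0, -0.011) 325.7911364973259 241.42803564389345
(0.011, 0, -0.03) 326.13708119783774 238.0258994334809
0.087 (0.6, 0.097) 324.91296111582835 183.6484520223081
0.087 (0.532, 0.102) 327.3738577572713 289.26604087628493
0.06 (0.6, 0.097) 324.70606617965495 173.3065835860031
0.06 (0.532, 0.102) 326.8819989735843 266.83459658547736
```

View pics/w2c.png

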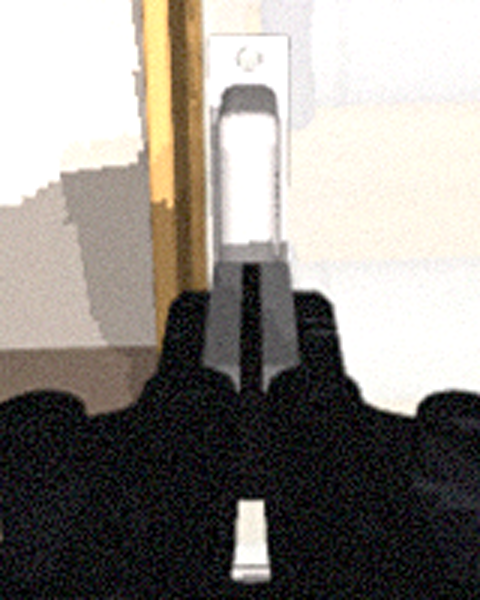

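The fingertips appear about 30 mm shorter than I assumed: the tip's front edge is at row 238, where row 212 was expected. They have closed above the rib. I'll reopen, go lower in steps, and watch the force and width.

Request:
move_arm:
  deltas:
    - [[0,0,0,0,-1],[0,0,0,0,-1],[0,0,0,0,-1],[0,0,0,0,-1],[0,0,0,0,-1],[0,0,0.006,0,-1],[0,0,0.012,0,-1],[0,0,0.012,0,-1]]

```text
clock: 4.55
position: [0.5654, 0.0997, 0.0683]
ee_rot: [0.0, 0.999, -0.049, -0.001]
contact_force: [0.6, 0.2, 0.1]
width: 0.0854
gripper_force: 0.0
```

Request:
move_arm:
  deltas:
    - [[0,0,0,0,1],[0,0,0,0,1],[0,0,0,0,1],[0,0,0,0,1],[0,0,0,0,1],[0,0,0,0,1],[0,0,0,0,1],[0,0,0,0,1]]

```text
clock: 5.35
position: [0.5662, 0.0997, 0.0693]
ee_rot: [0.0, 0.999, -0.049, 0.0]
contact_force: [0.2, 0.6, 0.2]
width: -0.0002
gripper_force: 0.0
```

Request:
move_arm:
  deltas:
    - [[0,0,0,0,-1],[0,0,0,0,-1],[0,0,0,0,-1],[0,0,0,0,-1],[0,0,0,0,-1],[0,0,0.006,0,-1],[0,0,0.012,0,-1],[0,0,0.012,0,-1]]

```text
clock: 6.15
position: [0.5654, 0.0997, 0.0587]
ee_rot: [0.0, 0.999, -0.049, -0.001]
contact_force: [-0.7, 0.3, -0.2]
width: 0.0855
gripper_force: 0.0
```

Request:
move_arm:
  deltas:
    - [[0,0,0,0,1],[0,0,0,0,1],[0,0,0,0,1],[0,0,0,0,1],[0,0,0,0,1],[0,0,0,0,1],[0,0,0,0,1],[0,0,0,0,1]]

```text
clock: 6.95
position: [0.5663, 0.0998, 0.06]
ee_rot: [-0.0, 0.999, -0.049, 0.0]
contact_force: [-0.5, 0.5, 2.3]
width: 0.0106
gripper_force: 40.3
```

The grip on the rib is at its very top edge, which puts the tips about 25 mm above the reported TCP. I'll reopen, go 10 mm lower (tips near 75 mm) and grip again.

Request:
move_arm:
  deltas:
    - [[0,0,0,0,-1],[0,0,0,0,-1],[0,0,0,0,-1],[0,0,0,0,-1],[0,0,0.006,0,-1],[0,0,0.0125,0,-1],[0,0,0.0125,0,-1]]

```text
clock: 7.65
position: [0.5653, 0.0997, 0.0486]
ee_rot: [0.0, 0.999, -0.049, -0.001]
contact_force: [-0.7, -0.0, -0.4]
width: 0.0853
gripper_force: 0.0
```

Request:
move_arm:
  deltas:
    - [[0,0,0,0,1],[0,0,0,0,1],[0,0,0,0,1],[0,0,0,0,1],[0,0,0,0,1],[0,0,0,0,1],[0,0,0,0,1],[0,0,0,0,1]]

```text
clock: 8.45
position: [0.5663, 0.0998, 0.05]
ee_rot: [0.0, 0.999, -0.049, 0.0]
contact_force: [-0.6, -0.1, 3.3]
width: 0.0111
gripper_force: 41.8
```

```bash
python3 -c "
from h import *
go([.566,.0995,.05],-5.6)"
```

```text
t 8.45 pos [0.5663 0.0998 0.05  ] ang -5.58 F [-0.5956 -0.1462  3.2838] w 0.0111
 shift [-0.0003  0.0004 -0.    ] twist 0.0001
```

Request:
move_arm:
  deltas:
    - [[0,0.01,0,0,1],[0,0.03,0,0,1],[0,0.05,0,0,1],[0,0.07,0,0,1],[0,0.09,0,0,1],[0,0.11,0,0,1],[0,0.13,0,0,1],[0,0.145,0,0,1],[0,0.15,0,0,1],[0,0.15,0,0,1],[0,0.15,0,0,1]]
  squeeze: 60

```text
clock: 9.55
position: [0.5553, -0.0206, 0.05]
ee_rot: [0.001, 0.999, -0.049, 0.001]
contact_force: [2.7, -1.8, 1.7]
width: 0.0104
gripper_force: 62.9
```

Request:
move_arm:
  deltas:
    - [[0,0.005,0,0,1],[0,0.0075,0,0,1],[0,0.01,0,0,1],[0,0.01,0,0,1],[0,0.01,0,0,1]]

```text
clock: 10.05
position: [0.5547, -0.0272, 0.05]
ee_rot: [-0.0, 0.999, -0.049, 0.001]
contact_force: [4.4, 3.3, 2.0]
width: 0.0101
gripper_force: 63.0
```

```bash
python3 -c "
from h import *
go([.566,.0995,.05],-5.6)
im=manip.get_image('top');cv2.imwrite('pics/t3.png',im[...,::-1])
cv2.imwrite('pics/t3c.png',cv2.resize(im[150:280,300:490,::-1],None,fx=4,fy=4,interpolation=cv2.INTER_CUBIC))"
```

```text
t 10.05 pos [ 0.5547 -0.0272  0.05  ] ang -5.6 F [4.3874 3.3025 2.0019] w 0.0101
 shift [-0.0014 -0.159   0.0002] twist 0.0
```

Request:
move_arm:
  deltas:
    - [[0,0.0025,0,0,1],[0,0.0025,0,0,1],[0,0.005,0,0,1],[0,0.005,0,0,1]]

```text
clock: 10.5
position: [0.5546, -0.029, 0.0501]
ee_rot: [-0.002, 0.999, -0.05, 0.001]
contact_force: [4.6, 9.0, 3.1]
width: 0.0104
gripper_force: 63.0
```

Request:
move_arm:
  deltas:
    - [[0,0.0015,0,0,1],[0,0.0025,0,0,1],[0,0.0025,0,0,1]]

```text
clock: 10.8
position: [0.5545, -0.029, 0.05]
ee_rot: [-0.004, 0.999, -0.05, 0.001]
contact_force: [5.7, 14.5, 3.3]
width: 0.0103
gripper_force: 63.0
```

Request:
move_arm:
  deltas:
    - [[0,-0.0055,0,0,1],[0,-0.0055,0,0,-1],[0,-0.0055,0,0,-1],[0,-0.0055,0,0,-1],[0,-0.0055,0,0,-1],[0,-0.0055,0,0,-1],[0,-0.0055,-0.05,0,-1],[0,-0.0055,-0.1,0,-1],[0,-0.0055,-0.14,0,-1],[0,-0.0055,-0.14,0,-1],[0,-0.0055,-0.14,0,-1]]

```text
clock: 11.9
position: [0.5536, -0.0294, 0.1623]
ee_rot: [0.0, 0.999, -0.049, 0.001]
contact_force: [-0.3, 0.5, 0.3]
width: 0.0853
gripper_force: 0.0
```

```bash
python3 -c "
from h import *
go([.566,.0495,.16],84.4)
im=manip.get_image('wrist')[...,::-1];cv2.imwrite('pics/w4.png',im)"
```

```text
t 11.9 pos [ 0.5536 -0.0294  0.1623] ang -5.61 F [-0.3289  0.4774  0.3   ] w 0.0853
 shift [ 0.0058 -0.0996  0.0029] twist -0.7501
```

View pics/w4.png

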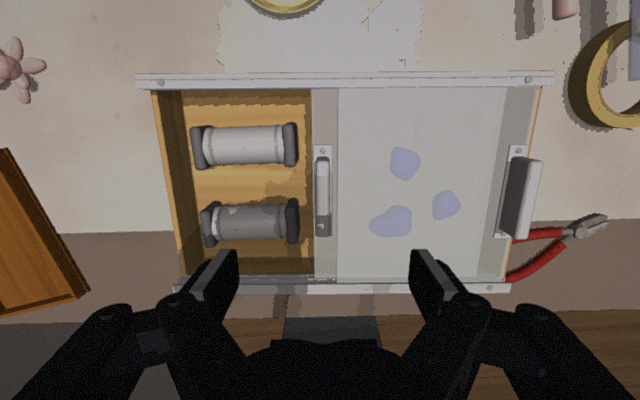

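The lower cover is fully open, its pull about 5 mm short of the upper cover's edge. The far cartridge is centred at about (244,146) and the near one at about (251,222); the upper cover is undisturbed.

Run:
```python
from h import *
s=manip.get_state()
for n,p,l,r in [("far",(244.5,146),(197,148),(290.5,144)),("near",(251,222),(208,224),(293,221))]:
    a,b=wray(s,l,.027),wray(s,r,.027);print(n,wray(s,p,.027),a,b,"dir",np.degrees(np.arctan2(a[1]-b[1],a[0]-b[0])),np.linalg.norm(a-b))
C=np.array([wray(s,p,.072) for p in [(138,75),(552,73),(510,291),(174,291)]]);print(C,C.mean(0),[np.linalg.norm(C[i]-C[i-1]) for i in range(4)])
p=C.mean(0)+0; print("rail mid left bay", (C[0]+C[3])/2)
f=wray(s,(244.5,146),.027);f[2]=.14;go(f,84.4)
```

```text
far [0.5976 0.0487 0.027 ] [0.6004 0.0974 0.027 ] [0.595  0.0017 0.027 ] dir 86.8174062842346 0.09582125569706469
near [0.5147 0.0563 0.027 ] [0.517  0.1041 0.027 ] [0.5113 0.01   0.027 ] dir 86.57154150230554 0.09428725253914616
[[ 0.6667  0.1118  0.072 ]
 [ 0.6355 -0.2214  0.072 ]
 [ 0.4316 -0.2061  0.072 ]
 [ 0.4648  0.1332  0.072 ]] [ 0.5497 -0.0456  0.072 ] [np.float64(0.20306557118486188), np.float64(0.33463673201533894), np.float64(0.20444074047993446), np.float64(0.34092084035246345)]
rail mid left bay [0.5658 0.1225 0.072 ]
t 11.95 pos [ 0.5527 -0.0292  0.1611] ang -5.61 F [ 0.0208 -0.1072 -0.3491] w 0.0852
 shift [ 0.0464 -0.1024  0.0263] twist -0.7501
```

Request:
move_arm:
  deltas:
    - [[0.046,-0.103,0.02,-0.07,-0.45],[0.046,-0.103,0.02,-0.14,-0.45],[0.046,-0.103,0.02,-0.21,-0.45],[0.046,-0.103,0.02,-0.28,-0.45],[0.046,-0.103,0.02,-0.35,-0.45],[0.046,-0.103,0.02,-0.42,-0.45],[0.046,-0.103,0.02,-0.49,-0.45],[0.046,-0.103,0.02,-0.56,-0.45],[0.046,-0.103,0.02,-0.63,-0.45],[0.046,-0.103,0.02,-0.7,-0.45],[0.046,-0.103,0.02,-0.76,-0.45],[0.046,-0.103,0.02,-0.76,-0.45]]

```text
clock: 13.15
position: [0.5968, 0.0492, 0.1436]
ee_rot: [-0.001, 0.734, 0.679, -0.002]
contact_force: [-0.0, 0.4, -0.2]
width: 0.0618
gripper_force: 0.0
```

Run:
```python
from h import *
s=manip.get_state()
im=manip.get_image('wrist')[...,::-1];cv2.imwrite('pics/w5.png',im)
go([.598,.049,-.012],85.5)
```

```text
t 13.2 pos [0.597  0.0491 0.1439] ang 85.45 F [-0.0137 -0.2401  0.223 ] w 0.0617
 shift [-0.      0.0019  0.1949] twist -0.0004
```

View pics/w5.png

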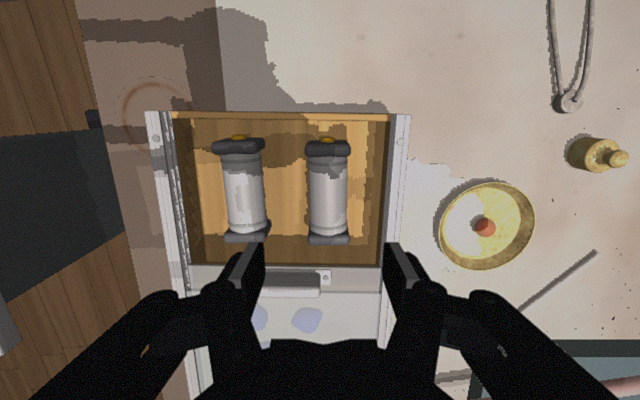

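Fingers at columns 262 and 388 straddle the far cartridge at column 327, with clearance to the rail. I'm descending.

Request:
move_arm:
  deltas:
    - [[0,0.001,0.05,0,-0.45],[0,0.001,0.09,0,-0.45],[0,0.001,0.12,0,-0.45],[0,0.001,0.145,0,-0.45],[0,0.001,0.16,0,-0.45],[0,0.001,0.17,0,-0.45],[0,0.001,0.17,0,-0.45]]

```text
clock: 13.9
position: [0.5983, 0.0491, 0.0087]
ee_rot: [-0.001, 0.734, 0.679, -0.001]
contact_force: [-0.6, 0.0, 1.0]
width: 0.0622
gripper_force: 0.0
```

Request:
move_arm:
  deltas:
    - [[0,0,0.01,0,-0.45],[0,0,0.02,0,-0.45],[0,0,0.024,0,-0.45],[0,0,0.024,0,-0.45]]

```text
clock: 14.3
position: [0.6019, 0.049, 0.0005]
ee_rot: [0.004, 0.734, 0.68, 0.004]
contact_force: [-20.5, -1.5, 51.4]
width: 0.062
gripper_force: 26.9
```

Request:
move_arm:
  deltas:
    - [[0,0,0,0,1],[0,0,0,0,1],[0,0,0,0,1],[0,0,0,0,1],[0,0,0,0,1],[0,0,0,0,1]]
  squeeze: 40

```text
clock: 14.9
position: [0.6102, 0.0487, 0.0022]
ee_rot: [0.009, 0.734, 0.679, 0.009]
contact_force: [-4.7, -0.5, 48.3]
width: 0.0369
gripper_force: 47.8
```

There was contact on the way down: 50 N upwards, about 5 mm higher than planned. The cartridge is in the grip (37 mm), so I'm lifting now to relieve the load and read the weight.

Request:
move_arm:
  deltas:
    - [[0,0,-0.01,0,1],[0,0,-0.02,0,1],[0,0,-0.035,0,1],[0,0,-0.055,0,1],[0,0,-0.08,0,1],[0,0,-0.08,0,1],[0,0,-0.08,0,1],[0,0,-0.08,0,1]]

```text
clock: 15.7
position: [0.5975, 0.0492, 0.0528]
ee_rot: [-0.001, 0.734, 0.679, -0.001]
contact_force: [-0.4, -0.3, -6.0]
width: 0.037
gripper_force: 41.7
```

Run:
```python
from h import *
im=manip.get_image('wrist')[...,::-1];cv2.imwrite('pics/w6.png',im)
for i in range(3):
    s=manip.get_state();print(s["contact_force"],s["moment"],s["width"],s["gripper_force"]);manip.get_image("top")
go([.598,.049,.06],85.5)
a=manip.get_image('top')[150:280,290:490,::-1];cv2.imwrite('pics/t6.png',np.vstack([cv2.resize(im,(600,375))[:, :],cv2.resize(a,(600,225))]) if 0 else cv2.resize(a,None,fx=3,fy=3))
```

```text
[-0.5701  0.1482 -6.5143] [-0.0139 -0.0388 -0.024 ] 0.0368305498083036 41.70680160401389
[-0.5628 -0.546  -6.0886] [ 0.047  -0.0102  0.0068] 0.037096954824200196 41.706941484007984
[ 0.2186  0.7281 -6.1491] [0.0199 0.0035 0.0407] 0.03687982903208849 41.70710431644693
t 15.9 pos [0.5983 0.0491 0.0535] ang 85.6 F [ 0.4893  0.851  -6.2157] w 0.0369
 shift [-0.0002 -0.0004 -0.0082] twist 0.0008
```

View pics/w6.png

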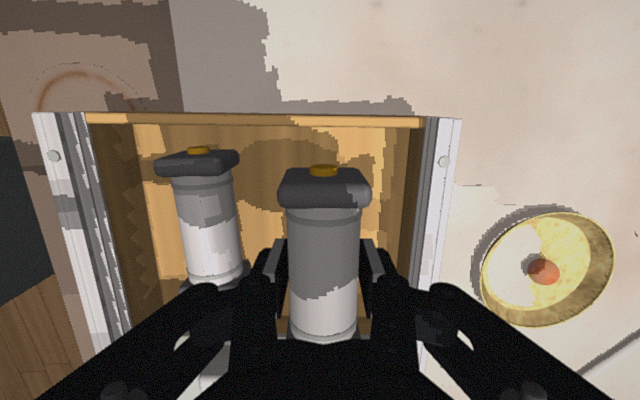

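The far cartridge weighs about 6.1 N, so it is the full one and the near one is the empty. The view shows it held level in the pads, with the other undisturbed. I'll lower it back gently at the same spot.

Request:
move_arm:
  deltas:
    - [[0,0,0.01,0,1],[0,0,0.02,0,1],[0,0,0.03,0,1],[0,0,0.038,0,1],[0,0,0.045,0,1],[0,0,0.048,0,1],[0,0,0.048,0,1]]

```text
clock: 16.65
position: [0.5987, 0.0491, 0.0156]
ee_rot: [-0.0, 0.734, 0.679, -0.0]
contact_force: [0.3, -0.8, -5.3]
width: 0.0368
gripper_force: 41.6
```

Request:
move_arm:
  deltas:
    - [[0,0,0.0025,0,1],[0,0,0.0025,0,1],[0,0,0.0025,0,1]]

```text
clock: 16.95
position: [0.5991, 0.0491, 0.0144]
ee_rot: [0.0, 0.734, 0.679, 0.0]
contact_force: [0.9, 0.3, -6.2]
width: 0.0369
gripper_force: 41.7
```

Request:
move_arm:
  deltas:
    - [[0,0,0.0025,0,1],[0,0,0.005,0,1],[0,0,0.005,0,1]]

```text
clock: 17.25
position: [0.5987, 0.0491, 0.0098]
ee_rot: [-0.0, 0.734, 0.679, -0.0]
contact_force: [0.1, 0.7, -6.3]
width: 0.0369
gripper_force: 41.7
```

Request:
move_arm:
  deltas:
    - [[0,0,0.0025,0,1],[0,0,0.0025,0,1],[0,0,0.0025,0,1]]

```text
clock: 17.55
position: [0.5989, 0.0491, 0.008]
ee_rot: [-0.0, 0.734, 0.679, -0.0]
contact_force: [-0.2, -0.8, -5.5]
width: 0.0373
gripper_force: 41.7
```

Request:
move_arm:
  deltas:
    - [[0,0,0.0025,0,1],[0,0,0.0025,0,1],[0,0,0.0025,0,1]]

```text
clock: 17.85
position: [0.5989, 0.0491, 0.0061]
ee_rot: [-0.0, 0.734, 0.679, -0.0]
contact_force: [-0.4, -1.9, -5.7]
width: 0.0368
gripper_force: 41.7
```

Request:
move_arm:
  deltas:
    - [[0,0,0.0025,0,1],[0,0,0.0025,0,1],[0,0,0.0025,0,1]]

```text
clock: 18.15
position: [0.5989, 0.0491, 0.004]
ee_rot: [-0.0, 0.734, 0.679, -0.0]
contact_force: [0.3, -0.5, -4.9]
width: 0.0368
gripper_force: 41.7
```

Request:
move_arm:
  deltas:
    - [[0,0,0.002,0,1],[0,0,0.002,0,1],[0,0,0.002,0,1]]

```text
clock: 18.45
position: [0.5993, 0.0491, 0.0029]
ee_rot: [0.0, 0.734, 0.679, 0.0]
contact_force: [-0.3, 0.4, -2.5]
width: 0.0368
gripper_force: 42.1
```

Request:
move_arm:
  deltas:
    - [[0,0,0.002,0,1],[0,0,0.002,0,1],[0,0,0.002,0,1]]

```text
clock: 18.75
position: [0.5993, 0.0491, 0.0028]
ee_rot: [0.001, 0.734, 0.679, 0.0]
contact_force: [-3.6, -0.1, 6.9]
width: 0.0367
gripper_force: 43.1
```

The cartridge is resting on the floor. Releasing with a small opening, then straight up.

Request:
move_arm:
  deltas:
    - [[0,0,-0.001,0,-0.1],[0,0,-0.001,0,-0.1],[0,0,-0.001,0,-0.1],[0,0,-0.03,0,-0.1],[0,0,-0.07,0,-0.1],[0,0,-0.11,0,-0.2],[0,0,-0.15,0,-0.2],[0,0,-0.15,0,-0.2]]

```text
clock: 19.55
position: [0.6028, 0.049, 0.1259]
ee_rot: [0.004, 0.734, 0.679, 0.004]
contact_force: [0.5, -0.7, -0.2]
width: 0.0512
gripper_force: 0.0
```

Run:
```python
from h import *
go([.515,.0565,.12],85.5)
s=manip.get_state()
im=manip.get_image('wrist')[...,::-1];cv2.imwrite('pics/w7.png',im)
```

```text
t 19.55 pos [0.6028 0.049  0.1259] ang 85.6 F [ 0.5388 -0.7166 -0.1714] w 0.0512
 shift [ 0.0009 -0.1102  0.0062] twist 0.0008
```

View pics/w7.png

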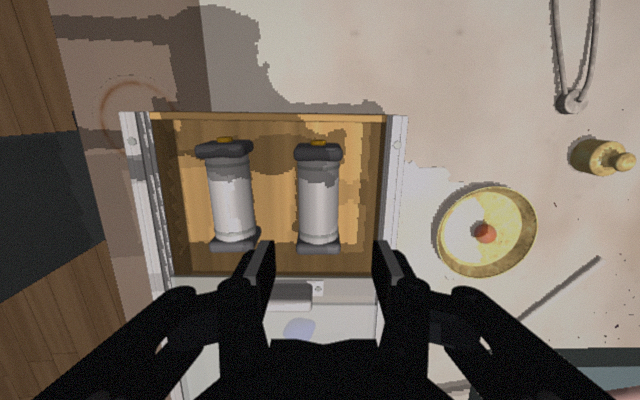

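The view shows both cartridges lying in the bay, the full one back in its place (columns 298–341). That is my last picture, so I'll work from numbers now. Next is the near (empty) cartridge, with a narrower opening.

Request:
move_arm:
  deltas:
    - [[0.001,-0.05,0,0,-0.15],[0.001,-0.104,0,0,-0.15],[0.001,-0.104,0,0,-0.15],[0.001,-0.104,0,0,-0.15],[0.001,-0.104,0,0,-0.15],[0.001,-0.104,0,0,-0.15]]

```text
clock: 20.2
position: [0.5173, 0.0562, 0.1206]
ee_rot: [0.0, 0.734, 0.679, 0.0]
contact_force: [0.5, 0.5, -0.1]
width: 0.0491
gripper_force: 0.0
```

Run:
```python
from h import *
s=manip.get_state()
im=manip.get_image('wrist')
g=im.astype(int);hsv=cv2.cvtColor(im,cv2.COLOR_RGB2HSV)
# bright low-saturation cylinder body rows 150..230
for r in range(160,236,12):
    m=(hsv[r,:,1]<45)&(hsv[r,:,2]>70);m[:230]=0;m[430:]=0
    e=np.flatnonzero(np.diff(np.r_[0,m.astype(int),0]));print(r,[tuple(map(int,p)) for p in e.reshape(-1,2) if p[1]-p[0]>15])
go([.5158,.0565,.006],85.5)
```

```text
160 [(240, 262), (302, 344), (399, 430)]
172 [(241, 262), (303, 343), (393, 430)]
184 [(242, 263), (303, 344), (392, 430)]
196 [(243, 263), (304, 344), (391, 430)]
208 [(244, 264), (304, 344), (390, 430)]
220 [(244, 265), (305, 344), (390, 430)]
232 [(245, 265), (305, 344), (389, 430)]
t 20.25 pos [0.5172 0.0562 0.1207] ang 85.59 F [-0.2511  0.5919 -0.0745] w 0.0487
 shift [ 0.0003 -0.0019  0.1433] twist 0.0007
```

Request:
move_arm:
  deltas:
    - [[0,-0.0017,0.05,0,-0.15],[0,-0.0017,0.09,0,-0.15],[0,-0.0017,0.115,0,-0.15],[0,-0.0017,0.13,0,-0.15],[0,-0.0017,0.136,0,-0.15],[0,-0.0017,0.136,0,-0.15],[0,-0.0017,0.136,0,-0.15]]

```text
clock: 20.95
position: [0.5159, 0.0564, 0.013]
ee_rot: [0.001, 0.734, 0.679, 0.001]
contact_force: [0.0, 0.8, -0.5]
width: 0.0491
gripper_force: 0.0
```

Request:
move_arm:
  deltas:
    - [[0,0,0.0025,0,-0.15],[0,0,0.005,0,-0.15],[0,0,0.005,0,-0.15]]

```text
clock: 21.25
position: [0.5148, 0.0564, 0.0084]
ee_rot: [0.0, 0.734, 0.679, 0.0]
contact_force: [-0.9, 0.1, 0.5]
width: 0.0493
gripper_force: 0.0
```

Request:
move_arm:
  deltas:
    - [[0,0,0.0025,0,-0.15],[0,0,0.004,0,-0.15],[0,0,0.004,0,-0.15]]

```text
clock: 21.55
position: [0.5146, 0.0564, 0.0047]
ee_rot: [-0.0, 0.734, 0.679, -0.0]
contact_force: [0.0, -0.3, -0.8]
width: 0.0496
gripper_force: 0.0
```

Request:
move_arm:
  deltas:
    - [[0,0,0.0025,0,-0.15],[0,0,0.0025,0,-0.15]]

```text
clock: 21.75
position: [0.5149, 0.0564, 0.0034]
ee_rot: [0.0, 0.734, 0.679, 0.0]
contact_force: [-1.7, 0.9, 4.7]
width: 0.0494
gripper_force: 1.7
```

Request:
move_arm:
  deltas:
    - [[0,0,-0.001,0,1],[0,0,-0.001,0,1],[0,0,-0.001,0,1],[0,0,-0.001,0,1],[0,0,-0.001,0,1]]
  squeeze: 40

```text
clock: 22.25
position: [0.5155, 0.0564, 0.0042]
ee_rot: [0.001, 0.734, 0.679, 0.001]
contact_force: [0.1, 0.6, 4.7]
width: 0.037
gripper_force: 41.6
```

Request:
move_arm:
  deltas:
    - [[0,0,-0.01,0,1],[0,0,-0.025,0,1],[0,0,-0.05,0,1],[0,0,-0.08,0,1],[0,0,-0.11,0,1],[0,0,-0.14,0,1],[0,0,-0.15,0,1],[0,0,-0.15,0,1],[0,0,-0.15,0,1]]

```text
clock: 23.15
position: [0.5138, 0.0564, 0.1229]
ee_rot: [-0.001, 0.734, 0.679, -0.001]
contact_force: [0.7, -0.6, -2.1]
width: 0.037
gripper_force: 40.9
```

Run:
```python
from h import *
for i in range(3):
    s=manip.get_state();print(s["contact_force"],s["moment"],s["width"],s["gripper_force"]);manip.get_image("top")
go([.518,.3565,.12],9)
im=manip.get_image("top")
# tray again, interior wood, both edges by contour
hsv=cv2.cvtColor(im,cv2.COLOR_RGB2HSV)
m=((hsv[...,0]<14)&(hsv[...,1]>120)&(hsv[...,2]>25)).astype(np.uint8);m[:,:165]=0;m[:,250:]=0;m[:170]=0
m=cv2.morphologyEx(m,cv2.MORPH_CLOSE,np.ones((5,5)))
c=max(cv2.findContours(m,0,2)[0],key=cv2.contourArea)
q=cv2.approxPolyDP(cv2.convexHull(c),4,True)[:,0];print(q)
b=np.array([ray("top",p,.022) for p in q.astype(float)]);print(b,b.mean(0))
```

```text
[ 0.6998 -0.5915 -2.0566] [-0.0046 -0.0102 -0.0041] 0.03699135993515427 40.9292758454103
[-0.1849  0.392  -1.3427] [ 0.0556  0.0316 -0.011 ] 0.03683869311769375 40.92836219002493
[ 0.1728 -0.5008 -2.163 ] [ 0.0553  0.053  -0.0045] 0.03665151355876843 40.928543707123026
t 23.3 pos [0.5137 0.0564 0.1224] ang 85.6 F [ 0.4394  0.2747 -2.032 ] w 0.037
 shift [ 0.3744 -0.0234  0.0029] twist 0.6383
[[225 183]
 [238 267]
 [182 276]
 [174 190]]
[[0.6198 0.3185 0.022 ]
 [0.4378 0.2808 0.022 ]
 [0.4169 0.3989 0.022 ]
 [0.6024 0.4297 0.022 ]] [0.5192 0.357  0.022 ]
```

The near one weighs about 1.9 N, so it is the empty. I'm carrying it to the tray.

Request:
move_arm:
  deltas:
    - [[0.04,0,0,0.03,1],[0.085,-0.005,0,0.09,1],[0.13,-0.008,0,0.16,1],[0.175,-0.011,0,0.23,1],[0.22,-0.014,0,0.3,1],[0.265,-0.017,0,0.37,1],[0.31,-0.02,0,0.44,1],[0.35,-0.022,0,0.51,1],[0.37,-0.0235,0,0.58,1],[0.374,-0.0235,0,0.636,1],[0.374,-0.0235,0,0.636,1],[0.374,-0.0235,0,0.636,1]]

```text
clock: 24.55
position: [0.5186, 0.3558, 0.1228]
ee_rot: [0.001, 0.997, 0.082, -0.001]
contact_force: [0.2, 0.4, -1.7]
width: 0.0369
gripper_force: 40.9
```

Run:
```python
from h import *
go([.5185,.3565,.02],9.3)
```

```text
t 24.55 pos [0.5186 0.3558 0.1228] ang 9.43 F [ 0.2215  0.3712 -1.7339] w 0.0369
 shift [ 0.0003 -0.001   0.1285] twist 0.0011
```

Request:
move_arm:
  deltas:
    - [[0,-0.001,0.04,0,1],[0,-0.001,0.08,0,1],[0,-0.001,0.11,0,1],[0,-0.001,0.13,0,1],[0,-0.001,0.14,0,1],[0,-0.001,0.14,0,1],[0,-0.001,0.14,0,1]]

```text
clock: 25.25
position: [0.5195, 0.3569, 0.0124]
ee_rot: [-0.0, 0.997, 0.081, 0.001]
contact_force: [1.0, -0.2, -2.2]
width: 0.0364
gripper_force: 40.8
```

Request:
move_arm:
  deltas:
    - [[0,0,0.0025,0,1],[0,0,0.005,0,1],[0,0,0.005,0,1]]

```text
clock: 25.55
position: [0.5189, 0.357, 0.0081]
ee_rot: [-0.0, 0.997, 0.081, 0.0]
contact_force: [-0.6, -0.7, -1.3]
width: 0.0366
gripper_force: 40.9
```

Request:
move_arm:
  deltas:
    - [[0,0,0.0025,0,1],[0,0,0.0025,0,1],[0,0,0.0025,0,1]]

```text
clock: 25.85
position: [0.5188, 0.3569, 0.0057]
ee_rot: [0.0, 0.997, 0.081, -0.0]
contact_force: [0.2, -0.0, -1.6]
width: 0.0369
gripper_force: 40.9
```

Request:
move_arm:
  deltas:
    - [[0,0,0.0025,0,1],[0,0,0.0025,0,1],[0,0,0.0025,0,1]]

```text
clock: 26.15
position: [0.5187, 0.3569, 0.0036]
ee_rot: [0.0, 0.997, 0.081, -0.0]
contact_force: [-0.1, -0.3, -1.5]
width: 0.0367
gripper_force: 40.9
```

Request:
move_arm:
  deltas:
    - [[0,0,0.0015,0,1],[0,0,0.0015,0,1],[0,0,0.0015,0,1]]

```text
clock: 26.45
position: [0.5189, 0.357, 0.0032]
ee_rot: [-0.0, 0.997, 0.081, 0.0]
contact_force: [-0.8, -1.0, 4.3]
width: 0.0368
gripper_force: 41.5
```

Contact with the tray floor. I'll release, rise, and measure the full cartridge, the empty one and the cover pull from the top camera.

Request:
move_arm:
  deltas:
    - [[0,0,-0.001,0,-0.3],[0,0,-0.001,0,-0.3],[0,0,-0.001,0,-0.3],[0,0,-0.001,0,-0.3],[0,0,-0.04,0,-0.3],[0,0,-0.09,0,-0.3],[0,0,-0.15,0,-0.3],[0,0,-0.2,0,-0.3],[0,0,-0.2,0,-0.3]]

```text
clock: 27.35
position: [0.5226, 0.359, 0.1695]
ee_rot: [-0.003, 0.997, 0.081, 0.006]
contact_force: [0.1, 0.7, 0.6]
width: 0.0555
gripper_force: 0.0
```

Run:
```python
from h import *
s=manip.get_state();w=manip.get_image("wrist");cv2.imwrite("pics/w8.png",w[...,::-1])
hsv=cv2.cvtColor(w,cv2.COLOR_RGB2HSV)
m=((hsv[...,1]<60)&(hsv[...,2]>90)).astype(np.uint8);m[245:]=0
n,l,st,ce=cv2.connectedComponentsWithStats(m)
for i in range(1,n):
    if st[i,4]>400: print(st[i],ce[i],wray(s,ce[i],.045))
wd=((hsv[...,0]<14)&(hsv[...,1]>120)&(hsv[...,2]>25)).astype(np.uint8)
wd=cv2.morphologyEx(wd,cv2.MORPH_CLOSE,np.ones((5,5)))
c=max(cv2.findContours(wd,0,2)[0],key=cv2.contourArea);print("tray",cv2.boundingRect(c))
go([.5547,-.029,.16],-5.5)
```

```text
[  199     0   441   245 63432] [419.0208  87.4823] [0.6302 0.2881 0.045 ]
[  72   79  133  166 5264] [151.2337 173.7249] [0.5061 0.5364 0.045 ]
[ 597  132   43   50 1406] [621.3862 158.4452] [0.5981 0.0728 0.045 ]
[ 305  145   41   93 3120] [325.3984 189.1327] [0.519  0.3585 0.045 ]
tray (265, 95, 116, 167)
t 27.4 pos [0.5208 0.3581 0.1662] ang 9.28 F [-0.8556 -0.1023 -0.2413] w 0.0551
 shift [-0.0363  0.4844  0.0063] twist 0.1232
```

The empty cartridge lies at (0.519, 0.358), centred in the tray within about 2 mm. Now to the cover pull, where I left it.

Request:
move_arm:
  deltas:
    - [[-0.0363,0.484,0,0.123,-1],[-0.0363,0.484,0,0.123,-1],[-0.0363,0.484,0,0.123,-1],[-0.0363,0.484,0,0.123,-1],[-0.0363,0.484,0,0.123,-1],[-0.0363,0.484,0,0.123,-1],[-0.0363,0.484,0,0.123,-1],[-0.0363,0.484,0,0.123,-1],[-0.0363,0.484,0,0.123,-1],[-0.0363,0.484,0,0.123,-1],[-0.0363,0.484,0,0.123,-1],[-0.0363,0.484,0,0.123,-1]]

```text
clock: 28.6
position: [0.5521, -0.0284, 0.1621]
ee_rot: [-0.0, 0.999, -0.047, -0.001]
contact_force: [1.1, -0.2, 0.1]
width: 0.0851
gripper_force: 0.0
```

Run:
```python
from h import *
go([.5545,-.0285,.050],-5.6)
s=manip.get_state();w=manip.get_image("wrist");cv2.imwrite("pics/w9.png",w[...,::-1])
hsv=cv2.cvtColor(w,cv2.COLOR_RGB2HSV)
m=((hsv[...,1]<60)&(hsv[...,2]>90)).astype(np.uint8);m[245:]=0
n,l,st,ce=cv2.connectedComponentsWithStats(m)
for i in range(1,n):
    if 400<st[i,4]<9000: print(st[i],ce[i],wray(s,ce[i],.045))
```

```text
t 28.6 pos [ 0.5521 -0.0284  0.1621] ang -5.38 F [ 1.0912 -0.2111  0.1029] w 0.0851
 shift [ 0.0031 -0.      0.1401] twist 0.0019
[ 603    0   37  112 2805] [623.9383  59.3201] [ 0.6422 -0.3023  0.045 ]
[ 203  126   83   38 2905] [244.7838 144.2337] [0.6001 0.0445 0.045 ]
```

The full cartridge is where it was: (245,144) now against (244,146) before. Descending and gripping.

Request:
move_arm:
  deltas:
    - [[0.003,0,0.05,0.002,-1],[0.003,0,0.09,0.002,-1],[0.003,0,0.12,0.002,-1],[0.003,0,0.135,0.002,-1],[0.003,0,0.14,0.002,-1],[0.003,0,0.14,0.002,-1],[0.003,0,0.14,0.002,-1]]

```text
clock: 29.35
position: [0.5562, -0.0301, 0.0518]
ee_rot: [0.0, 0.999, -0.05, 0.001]
contact_force: [0.9, 0.2, 0.4]
width: 0.0853
gripper_force: 0.0
```

Request:
move_arm:
  deltas:
    - [[0,0,0,0,1],[0,0,0,0,1],[0,0,0,0,1],[0,0,0,0,1],[0,0,0,0,1],[0,0,0,0,1],[0,0,0,0,1],[0,0,0,0,1]]
  squeeze: 60

```text
clock: 30.15
position: [0.5552, -0.0291, 0.0509]
ee_rot: [-0.001, 0.999, -0.05, 0.0]
contact_force: [-1.2, 5.1, 4.0]
width: 0.0104
gripper_force: 60.3
```

Request:
move_arm:
  deltas:
    - [[0,-0.01,0,0,1],[0,-0.03,0,0,1],[0,-0.05,0,0,1],[0,-0.07,0,0,1],[0,-0.09,0,0,1],[0,-0.11,0,0,1],[0,-0.13,0,0,1],[0,-0.15,0,0,1],[0,-0.1625,0,0,1],[0,-0.1625,0,0,1],[0,-0.1625,0,0,1]]

```text
clock: 31.25
position: [0.5669, 0.0999, 0.0509]
ee_rot: [0.0, 0.999, -0.049, -0.001]
contact_force: [-3.2, 1.3, 6.4]
width: 0.01
gripper_force: 60.6
```

Request:
move_arm:
  deltas:
    - [[0,-0.0025,0,0,1],[0,-0.005,0,0,1],[0,-0.0065,0,0,1],[0,-0.0065,0,0,1]]

```text
clock: 31.65
position: [0.5672, 0.1033, 0.0509]
ee_rot: [0.002, 0.999, -0.049, -0.001]
contact_force: [-3.7, -3.6, 7.9]
width: 0.01
gripper_force: 60.7
```

Request:
move_arm:
  deltas:
    - [[0,-0.0025,0,0,1],[0,-0.005,0,0,1],[0,-0.005,0,0,1]]

```text
clock: 31.95
position: [0.5675, 0.1072, 0.0509]
ee_rot: [0.002, 0.999, -0.049, -0.001]
contact_force: [-3.8, -3.1, 7.6]
width: 0.01
gripper_force: 60.7
```

Request:
move_arm:
  deltas:
    - [[0,-0.0025,0,0,1],[0,-0.004,0,0,1],[0,-0.004,0,0,1]]

```text
clock: 32.25
position: [0.5675, 0.1073, 0.0508]
ee_rot: [0.004, 0.999, -0.048, -0.001]
contact_force: [-4.5, -10.3, 8.4]
width: 0.0105
gripper_force: 60.8
```

Request:
move_arm:
  deltas:
    - [[0,-0.003,0,0,1],[0,-0.003,0,0,1],[0,-0.003,0,0,1]]

```text
clock: 32.55
position: [0.5675, 0.1073, 0.0509]
ee_rot: [0.006, 0.999, -0.048, -0.002]
contact_force: [-4.7, -17.6, 8.8]
width: 0.0101
gripper_force: 60.9
```

The cover is at its shut stop, with 0.137 m of travel. I'll relax, release and rise.

Request:
move_arm:
  deltas:
    - [[0,0.006,0,0,1],[0,0.006,0,0,-1],[0,0.006,0,0,-1],[0,0.006,0,0,-1],[0,0.006,0,0,-1],[0,0.006,0,0,-1],[0,0.006,0,0,-1],[0,0.006,-0.05,0,-1],[0,0.006,-0.1,0,-1],[0,0.006,-0.16,0,-1],[0,0.006,-0.16,0,-1],[0,0.006,-0.16,0,-1]]

```text
clock: 33.75
position: [0.5697, 0.1093, 0.1799]
ee_rot: [-0.0, 0.999, -0.05, 0.002]
contact_force: [-0.2, 0.7, 0.1]
width: 0.0855
gripper_force: 0.0
```

Run:
```python
from h import *
s=manip.get_state();print(s["position"],rot(s)[:,0])
w=manip.get_image("wrist");cv2.imwrite("pics/w10.png",w[...,::-1])
c=manip.camera_params("wrist");T=np.linalg.inv(c["tool_from_camera"]);M=rot(s)
q=T@np.r_[M.T@(np.array([.5675,.1073,.087])-s["position"]),1];u,v=c["fx"]*q[0]/q[2]+c["cx"],c["fy"]*q[1]/q[2]+c["cy"];print("expected rib px",u,v)
g=cv2.cvtColor(w,cv2.COLOR_RGB2GRAY)
for r in (int(v)-15,int(v),int(v)+12):print(r,g[r,int(u)-30:int(u)+31:2])
# upper pull and full cartridge seen by top camera, before/after difference
a=cv2.imread("pics/top0.png",0).astype(int);t=manip.get_image("top");b=cv2.cvtColor(t,cv2.COLOR_RGB2GRAY).astype(int)
cv2.imwrite("pics/t10.png",t[...,::-1])
d=cv2.blur(np.abs(a-b).astype(np.uint8),(3,3));
for n,(x0,x1,y0,y1) in dict(upper=(400,480,165,275),far=(325,380,175,208),near=(320,375,218,248),pliers=(476,540,245,295)).items():print(n,d[y0:y1,x0:x1].mean(),d[y0:y1,x0:x1].max())
```

```text
[0.5697 0.1093 0.1799] [ 0.995  -0.0996  0.0032]
expected rib px 327.3518203064168 194.57694386404106
179 [148 150 149 151  84  91  77 118 129 111 111  88 130 154 158 161 163 122
 151 145 150 142 148 145 146 148 148 146 144 146 142]
194 [149 154 147 151 140  89  89 112 125 112 128  88 130 155 157 158 165 124
 146 147 145 145 143 145 144 146 146 141 148 145 144]
206 [ 90  88  89  85  89  88  86 104 130  68 120  88 128 153 155 156 159 130
 143 141 144 143 147 144 148 144 149 145 142 147 144]
upper 15.105681818181818 90
far 68.97630853994491 178
near 21.94969696969697 98
pliers 12.101875 20
```

The rib is at column ~326, as expected (327), so the cover is shut. I'll move the arm aside for a last unobstructed comparison.

Request:
move_arm:
  deltas:
    - [[-0.04,0,-0.05,0,-1],[-0.1,0,-0.1,0,-1],[-0.16,0,-0.1,0,-1],[-0.22,0,-0.1,0,-1],[-0.28,0,-0.1,0,-1],[-0.3,0,-0.1,0,-1],[-0.3,0,-0.1,0,-1],[-0.3,0,-0.1,0,-1],[-0.3,0,-0.1,0,-1]]

```text
clock: 34.75
position: [0.3312, 0.1331, 0.2579]
ee_rot: [0.0, 0.999, -0.05, -0.0]
contact_force: [0.3, -0.2, -0.1]
width: 0.0856
gripper_force: 0.0
```

Run:
```python
from h import *
s=manip.get_state();print(s["position"],s["qd"])
A=cv2.imread("pics/top0.png");t=manip.get_image("top")[...,::-1].copy();cv2.imwrite("pics/t11.png",t)
a=cv2.cvtColor(A,6).astype(np.float32);b=cv2.cvtColor(t,6).astype(np.float32)
for n,(x0,x1,y0,y1) in dict(case=(300,490,150,280),upperpull=(462,486,195,245),lowerpull=(314,340,180,230),glass=(405,460,195,255),far=(325,380,175,208),near=(320,375,218,248),pliers=(476,540,245,295),ring=(345,410,95,150),tray=(170,245,178,280)).items():
    p,q=a[y0:y1,x0:x1],b[y0:y1,x0:x1];sh,r=cv2.phaseCorrelate(p,q,cv2.createHanningWindow(p.shape[::-1],cv2.CV_32F));print(n,"diff",np.abs(p-q).mean().round(1),"shift px",np.round(sh,2),round(r,2))
```

```text
[0.3312 0.1331 0.2579] [-0.0044  0.0076 -0.0098  0.0025  0.0063  0.0001]
case diff 5.0 shift px [0.02 0.49] 0.77
upperpull diff 1.1 shift px [ 0.11 -0.02] 0.95
lowerpull diff 26.3 shift px [-1.04 -6.17] -0.03
glass diff 2.8 shift px [0.1 0.1] 1.06
far diff 5.2 shift px [ 6.52 -6.66] 0.03
near diff 6.3 shift px [-4.45 -0.15] 0.35
pliers diff 1.2 shift px [-0.08 -0.06] 0.96
ring diff 2.6 shift px [ 0.06 -0.02] 0.97
tray diff 9.9 shift px [0.28 0.19] 0.22
```

```bash
python3 -c "
from rig import manip
print(manip.sign_off())"
```

```text
the job is handed in; nothing more can be done
None
```

The empty cartridge (near one, about 1.9 N) lies in the middle of the tray, the full one (about 6.1 N) is back in its bay, both covers are shut, and the job is handed in at about 35 s; one risk is a press of about 50 N in the case while first going down for the full cartridge, and if that was the gripper's body it breaks the 40 N limit.

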